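# Clamp check of an elevator lock bolt

## Robot

A 6-joint arm with a two-finger parallel gripper is mounted at the origin on the work surface. World frame = base frame: x ahead of the robot, y to its left, z up, the work surface at z = 0. Lengths are in m, angles in rad, forces in N, time in s.
With the tool pointing down it reaches from about 0.35 to 0.925 m from the base axis. Payload 6.4 kg.
Tool frame: the origin (TCP) lies midway between the tips of the shut fingers; the grasp point (between the pads) lies 19 mm behind it; z points along the fingers, y is the line along which they close (so a half turn about z gives the same grasp; the last joint's range is limited). The gripper opens to 85 mm and grips with 20 to 120 N. Pads are 22 mm wide; open, the fingers measure 114 mm over their backs; the gripper's body (76 mm by 85 mm) begins 54 mm behind the grasp point. The pads swing forward as they close: fully open they stand 13 mm farther back than shut.
Start: joints at [-1.403, 0.245, 1.558, -0, 1.339, -0.174], TCP at [0.218, -0.612, 0.198] pointing down, gripper open.
Joint ranges: [-3.13, 3.13], [-1.02, 2.26], [0.13, 2.54], [-0.95, 4.09], [0.21, 2.88], [-2.74, 2.74]. Speed limits (rad/s): [2.57, 2.57, 3.14, 3.14, 3.14, 3.14].

## Interface

Orientations are given as a unit quaternion [w, x, y, z].
In Python, from workcell import ctrl, vision, workorder gives the robot as it stands.
- The arm moves only by the shell command python3 -m jog 'ROWS' [FORCE]. ROWS is JSON, a list of rows, each a list of 7 numbers: the shift along the tool's x, y, z each as a share of 15 cm, from -1 to 1, then the turn, a rotation vector about the tool's x, y, z each as a share of 180 degrees, from -1 to 1, then the opening, from -1 (shut) to 1 (fully open). In form: [[tx, ty, tz, wx, wy, wz, claw], ...]. A call has 1 to 12 rows; each row is the pose to reach, as a shift and turn from the pose commanded when the call began, along the tool's axes at that moment, turning the shorter way round; what a row does not reach only later rows make up. A row lasts 1/8 s, in which the tool goes at most 62.5 mm and 10.7 degrees, less where a joint would pass 70% of its speed; a pose out of reach is approached as far as the arm can. A call with a number of a shift or a turn outside -1 to 1 is refused whole. A call with a gripper value outside its range is refused whole. The fingers move at their own pace and stop on an object; FORCE is the grip in N (left out, the last holds). Time passes only in rows, so rows that repeat a pose let the fingers close. It gives the time, the measured TCP pose, the force, the opening and the grip force at its end, in the units of the state.
- ctrl.sense(): the state, without advancing time (a new reading comes with each control period).
- vision.grab_frame(name): name is "scene" or "top"; returns a dict with "image" (400x640x3 uint8, blue, green, red), "range_z" (400x640 float32, m along the optical axis (not along the pixel's ray), 0 where there is no reading), "camera_matrix" (3x3 intrinsics, pixels), "pose" (4x4, takes a point from camera to world coordinates). Camera axes: x right, y up, looking along -z (the intrinsics and any distortion apply to the point x, -y, -z); pixel columns grow to the right and rows downward; lengths in m; the calibration is good to about 2 mm. A picture is of the moment at which its call begins.
- workorder.close_job(): hands the job in; it is judged then, once.
The state is a dict: "time": time; "q": joint angles; "qvel": joint speeds; "joint_efforts": joint torques, N m; "ee_pos": TCP position; "eef_rot": TCP orientation; "force": force on the tool from outside, world axes, zero at the start; "moment": the same for the moment, N m; "opening": opening from 0.0 (shut) to 1.0 (fully open); "grip_force": force on a finger pad.
Only numpy, scipy, OpenCV 4.12 (cv2) and the standard library are available. Lean on these libraries where they do the work, as an engineer would, in place of code of your own. Each camera call takes 0.05 s, during which the arm holds its last target. There are 200 camera calls.

## Task

Run the polished lock bolt through the clamp check: lay it in the magnetic nest on the walnut board with its wide head between the wider pair of jaws, swing the black arm over centre and fully down onto it, let it stay clamped for a second, then swing the arm fully back to its stop while the bolt stays in the nest. After that lift the bolt out and set it down, without dropping it, so that it lies flat inside the open plywood tray. Leave the arm back and do not disturb the grey housing, the two rollers or the copper bar.

Things in the scene. Friction and masses are not known exactly. Their poses are not given: they have to be found in the camera images.
- board: walnut fixture board, 290 (x) x 400 (y) x 20 mm, fixed to the bench; origin under its centre, z up. It carries the nest, the swing arm's bracket (two black cheeks, 50 wide in x, 44 in y, top 95 mm above the bench) and a rubber-topped stop post (26 x 22 mm, top 100 mm above the bench) at board y = -120 mm.
- nest (a point): middle of the top of the steel nest bed, 32 mm above the bench: the bolt's origin belongs here, its head towards +x; axes as the board's. Jaws and stops stand 14 mm above the bed: narrow pair 27 mm apart (x -68 to -38 mm) for the shank, wide pair 43 mm apart (x 36 to 66) for the head, end stops at x = +-75. Between the pairs both sides are free for fingers.
- pivot (a point): middle of the swing arm's hinge, fixed on the board 75 mm above the bench, 95 mm to the -y side of the nest's centre line; the hinge axis is the board's x axis.
- handle (a point): middle of the arm's steel cross bar (16 mm diameter, 126 mm long, parallel to the hinge axis) at the arm's tip, 175 mm from the hinge. The arm (22 mm wide, with a 26 mm wide block at the tip) joins it in the middle; each free end is 50 mm long and can be pinched from above, about 38 mm from the middle.
- swing_arm (a joint): angle of the black swing arm, rad: 0 = level, pointing to board +y, its rubber pad (95 mm from the hinge) on a seated bolt; 1.57 = upright, the over-centre point, its weight pulls it to either side; 2.6 = back against its stop, leaning to board -y. Handle = pivot + 175 mm x (cos angle along board y, sin angle up). Damped; about 5 N at the handle.
- bolt: polished steel lock bolt, stepped bar 140 mm long, 20 mm high, about 0.6 kg: shank 22 mm wide from x = -70 to +30 mm, wide head 38 mm wide from x = +30 to +70 mm. Origin on the underside at mid-length; x runs along it towards the head; centre of mass at x = +8 mm. Starts lying flat on the 3 mm rubber mat.
- bolt_head (a point): middle of the bolt's head, 50 mm from the bolt's origin along its x, 10 mm above its underside.
- tray: open plywood tray fixed to the bench, outside 220 (x) x 150 (y) x 28 mm, walls and floor 6 mm; origin under its centre. Empty; the bolt fits along its long side (x).
- housing: grey cast interlock housing, upright block 70 x 74 mm, 130 mm tall, standing loose on the board beside one end of the closed cross bar (near or far side). Bystander; origin under its centre.
- roller_a: green nylon roller lying flat, 60 mm diameter, 28 mm high, on the board across from the housing. Bystander; origin under its centre.
- roller_b: second green nylon roller, the same, on the rubber mat. Bystander.
- bus_bar: flat copper bus bar 30 (x) x 120 (y) x 8 mm on the rubber mat. Bystander; origin under its centre.
Things that resemble listed ones, but are neither listed nor needed, are in the scene too. Of the things shaped like the bolt, the steel one is meant.

How it is judged:
On the way, in this order (a step that is already met when the one before it is completed fails the run):
1. the bolt lies in the nest, head at the wide end, with the arm still back (x of bolt in the frame of nest between -0.008 and 0.008 m and y of bolt in the frame of nest between -0.006 and 0.006 m and z of bolt in the frame of nest between -0.004 and 0.004 m and angle between the x axis of bolt and the x axis of nest, either way round below 0.12 rad and angle between bolt's own z axis and vertical below 0.08 rad and x of bolt_head in the frame of nest above 0.03 m and value of joint swing_arm above 2 rad), for 0.2 s.
2. the arm is fully down on the bolt in the nest and stays there for half a second (x of bolt in the frame of nest between -0.008 and 0.008 m and y of bolt in the frame of nest between -0.006 and 0.006 m and z of bolt in the frame of nest between -0.004 and 0.004 m and angle between the x axis of bolt and the x axis of nest, either way round below 0.12 rad and angle between bolt's own z axis and vertical below 0.08 rad and x of bolt_head in the frame of nest above 0.03 m and value of joint swing_arm between -0.05 and 0.04 rad), for 0.5 s.
3. the arm is back at its stop and the bolt is still in the nest (x of bolt in the frame of nest between -0.008 and 0.008 m and y of bolt in the frame of nest between -0.006 and 0.006 m and z of bolt in the frame of nest between -0.004 and 0.004 m and angle between the x axis of bolt and the x axis of nest, either way round below 0.12 rad and angle between bolt's own z axis and vertical below 0.08 rad and x of bolt_head in the frame of nest above 0.03 m and value of joint swing_arm above 2.35 rad), for 0.2 s.
At the end, for the whole second after the job is handed in: The bolt lies flat and at rest on the tray's floor (tilt under 0.08 rad, origin within 50 mm in x and 60 mm in y of the tray's centre, underside within 5 mm of the floor), and the arm is back (angle over 2.35 rad) (x of bolt in the frame of tray between -0.05 and 0.05 m and y of bolt in the frame of tray between -0.06 and 0.06 m and z of bolt in the frame of tray between 0.001 and 0.011 m and angle between bolt's own z axis and vertical below 0.08 rad and value of joint swing_arm above 2.35 rad and linear speed of bolt below 0.02 m/s); the robot touches nothing.
It fails at once if the housing is pushed more than 20 mm (distance of housing from where it was at the start of the episode above 0.02 m).
It fails at once if the roller a is pushed more than 20 mm (distance of roller_a from where it was at the start of the episode above 0.02 m).
It fails at once if the roller b is pushed more than 20 mm (distance of roller_b from where it was at the start of the episode above 0.02 m).
It fails at once if the bus bar is pushed more than 20 mm (distance of bus_bar from where it was at the start of the episode above 0.02 m).
It fails at once if the bolt is dropped or thrown (faster than 0.8 m/s below 60 mm) (height (world z) of bolt below 0.06 m and linear speed of bolt above 0.8 m/s).
It also fails if it takes over 72 s, if anything falls off the work surface, if the arm or the gripper's body presses on something with over 40 N, if the wrist force passes 120 N, or if a joint passes its speed limit or range.

## Working session

There is one attempt and no reset: what is moved stays moved. The work goes in short steps, Python scripts to look and compute and a shell command to move; the robot and the scene stay as the last step left them, time stands still between calls to the robot, and variables do not carry over. Pictures are saved under pics/ and viewed, at most 10 in all, crops included, and the job is handed in when it is done.

```bash
mkdir -p pics; cat > h.py <<'E'
import numpy as np, cv2
from workcell import ctrl, vision, workorder
def grab(n):
    f=vision.grab_frame(n); return f
def cloud(f):
    K=f["camera_matrix"];Z=f["range_z"];v,u=np.mgrid[:400,:640]
    P=np.stack([(u-K[0,2])/K[0,0]*Z,-(v-K[1,2])/K[1,1]*Z,-Z],-1)
    W=P@f["pose"][:3,:3].T+f["pose"][:3,3]; W[Z<=0]=np.nan; return W
E
python3 - <<'E'
from h import *
for n in("top","scene"):
    f=grab(n); cv2.imwrite(f"pics/{n}0.png",f["image"]); np.savez(f"{n}0.npz",**f)
    print(n,f["pose"].round(3).tolist(),f["camera_matrix"].tolist())
s=ctrl.sense();print(s)
E
```

```text
top [[0.002, 0.99, -0.144, 0.213], [-1.0, -0.0, -0.017, 0.071], [-0.017, 0.144, 0.989, 1.693], [0.0, 0.0, 0.0, 1.0]] [[496.85335209214077, 0.0, 320.28376062601035], [0.0, 496.85335209214077, 198.63160474636263], [0.0, 0.0, 1.0]]
scene [[-0.303, -0.711, 0.634, 1.317], [0.953, -0.214, 0.216, 0.399], [-0.018, 0.67, 0.742, 1.112], [0.0, 0.0, 0.0, 1.0]] [[413.25747110934736, 0.0, 321.5459726453677], [0.0, 413.25747110934736, 201.78974913074745], [0.0, 0.0, 1.0]]
{'time': 0.1, 'q': array([-1.40311333e+00,  2.45756686e-01,  1.55892294e+00,  2.34989766e-05,
        1.33869235e+00, -1.74123814e-01]), 'qvel': array([-0.00071971, -0.00123322, -0.00378592,  0.00175373, -0.00080716,
       -0.00188145]), 'joint_efforts': array([ 1.84271858e-04, -4.30670285e+01, -3.27128720e+01, -1.85689087e-04,
        2.87046547e-03, -7.87790366e-07]), 'ee_pos': array([ 0.21777406, -0.61182773,  0.19656603]), 'eef_rot': array([-8.89616298e-04,  9.85431596e-01,  1.70069921e-01,  1.42970092e-05]), 'force': array([-0.05828887, -0.14697654, -0.10195176]), 'moment': array([ 0.04695144,  0.01816784, -0.01709596]), 'grip_force': 0.0, 'opening': 0.9995494755827055}
```

View pics/top0.png

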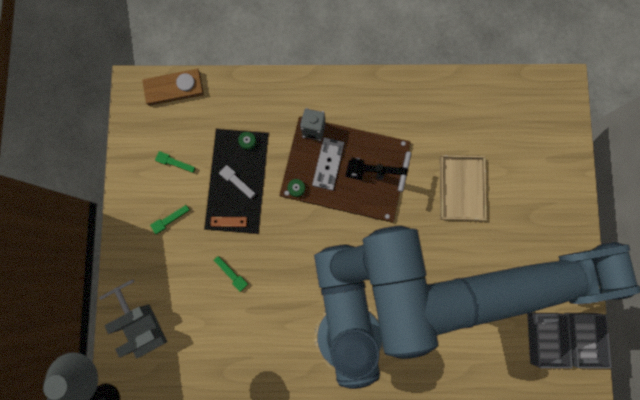

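View pics/scene0.png

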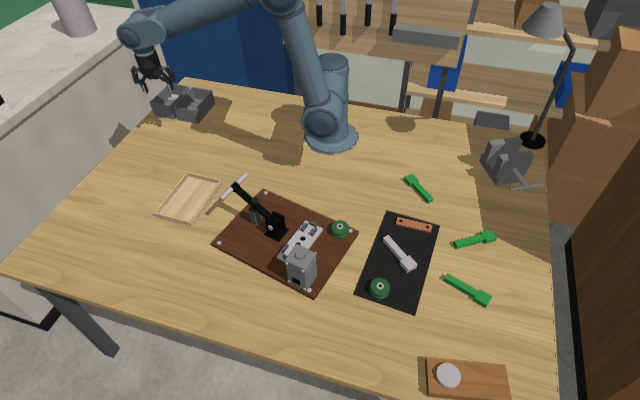

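Candidates for the bolt (top image): the steel-grey bar on the mat at (238,181), and three green look-alikes at (175,162), (170,218) and (230,273). I choose the steel one on the mat. Its fat end (head) seems to be at the upper left, (226,173). The arm leans back to the image right (-y), the housing is at (312,123), roller_a at (296,187) and the tray at (464,188). Next I check the choice in a close crop.

```bash
python3 - <<'E'
from h import *
f=dict(np.load("top0.npz")); im=f["image"]; W=cloud(f)
c=cv2.resize(im[95:245,200:420],None,fx=3.6,fy=3.6,interpolation=cv2.INTER_CUBIC); cv2.imwrite("pics/crop0.png",c)
def rect(m,name,vis=True):
    n,l,st,ce=cv2.connectedComponentsWithStats(m.astype(np.uint8)); 
    for i in range(1,n):
        if st[i,4]<25: continue
        p=W[l==i]; p=p[~np.isnan(p[:,0])]
        r=cv2.minAreaRect((p[:,:2]*1000).astype(np.float32)); print(name,ce[i].round(),st[i,4],np.round(r[0],1),np.round(r[1],1),round(r[2],1),"z",np.round(np.percentile(p[:,2],[5,50,95]),4))
R=np.zeros((400,640),bool)
def reg(a,b,c,d): 
    r=R.copy(); r[b:d,a:c]=1; return r
z=W[...,2]
g=im.max(2)
rect(reg(210,135,265,212)&(z>0.012),"mat")
rect(reg(280,100,415,225)&(z>0.012)&(z<.027),"board")
rect(reg(280,100,415,225)&(z>0.029)&(z<.037),"bed")
rect(reg(280,100,415,225)&(z>0.040)&(z<.05),"jaw/roller")
rect(reg(280,100,340,225)&(z>0.11),"housing")
rect(reg(430,145,500,230)&(z>0.02),"traywall")
rect(reg(340,100,430,225)&(z>0.1),"arm")
rect(reg(395,140,430,200)&(z>0.145),"handle")
rect(reg(340,140,365,185)&(z>0.085),"bracket")
E
```

```text
mat [247. 141.] 210 [654.2 352.3] [50.2 57.6] 0.3 z [0.0233 0.0312 0.0379]
mat [236. 180.] 328 [519.2 382.1] [146.1  40.4] 52.9 z [0.015  0.0232 0.0293]
board [348. 171.] 6815 [564.5  14.4] [400.  291.1] 76.9 z [0.0139 0.0196 0.0254]
bed [329. 162.] 570 [578.1  72. ] [ 72.3 168.8] 76.3 z [0.0295 0.0326 0.0363]
jaw/roller [296. 187.] 144 [493.  180.8] [55.9 54.2] 0.5 z [0.0417 0.0461 0.0493]
housing [313. 120.] 487 [699.7 123.2] [74.2 72.3] 78.6 z [0.1225 0.1409 0.1508]
traywall [463. 188.] 430 [ 497.  -384.5] [153.  221.3] 88.5 z [0.0207 0.0264 0.0332]
arm [392. 170.] 499 [ 514.2 -123.4] [118.5 146.5] 11.5 z [0.1063 0.1581 0.1755]
handle [403. 171.] 268 [ 523.5 -156.7] [ 39.9 125.6] 81.3 z [0.1567 0.1697 0.1775]
bracket [357. 166.] 167 [555.6 -22.2] [48.8 55.6] 81.2 z [0.086  0.0918 0.0997]
```

View pics/crop0.png

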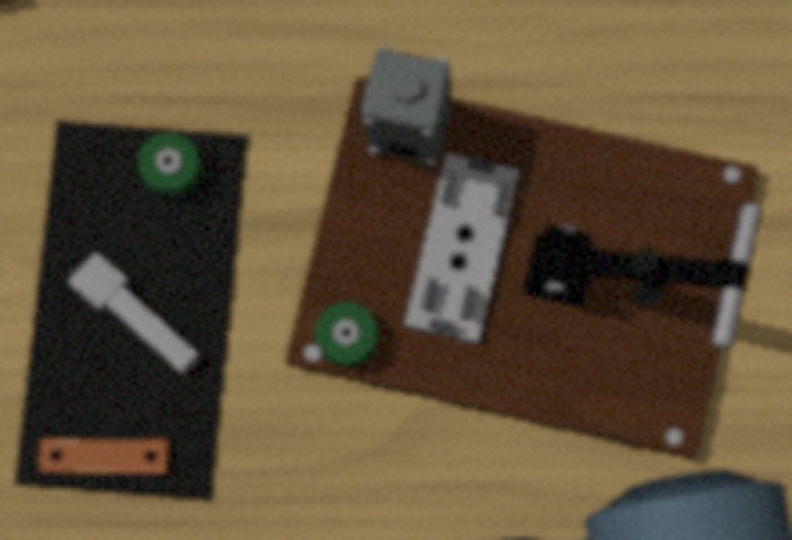

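The crop confirms it: the steel bolt on the mat has its head at about (227,173) and its shank towards (252,196). The wide jaws are the upper (+x) pair at about (333,147), the narrow pair is at about (326,177), and the housing is at the far end. I now refine bolt, nest and handle with both cameras.

```bash
cat >> h.py <<'E'
from scipy.optimize import minimize
def proj(f,P):
    P=np.atleast_2d(P); T=np.linalg.inv(f["pose"]); c=P@T[:3,:3].T+T[:3,3]; K=f["camera_matrix"]
    return np.stack([K[0,0]*c[:,0]/-c[:,2]+K[0,2],K[1,1]*-c[:,1]/-c[:,2]+K[1,2]],1)
def onplane(f,uv,z):
    K=f["camera_matrix"];uv=np.atleast_2d(uv).astype(float)
    d=np.stack([(uv[:,0]-K[0,2])/K[0,0],-(uv[:,1]-K[1,2])/K[1,1],-np.ones(len(uv))],1)@f["pose"][:3,:3].T
    o=f["pose"][:3,3]; return (o+d*((z-o[2])/d[:,2])[:,None])
def Rz(a): return np.array([[np.cos(a),-np.sin(a),0],[np.sin(a),np.cos(a),0],[0,0,1]])
def box(x0,x1,y0,y1,z0,z1): return np.array([[x,y,z] for x in(x0,x1) for y in(y0,y1) for z in(z0,z1)])/1000
BOLT=[box(-70,30,-11,11,0,20),box(30,70,-19,19,0,20)]
def sil(f,parts,x,y,z,a):
    m=np.zeros((1600,2560),np.uint8)
    for B in parts:
        q=(proj(f,B@Rz(a).T+[x,y,z])+.5)*4
        cv2.fillConvexPoly(m,cv2.convexHull(np.round(q).astype(np.int32)),255)
    return cv2.resize(m,(640,400),interpolation=cv2.INTER_AREA)/255.
def fit(f,mask,parts,z,g):
    cost=lambda p:np.abs(sil(f,parts,p[0],p[1],z,p[2]*10)-mask).sum()
    g=np.array([g[0],g[1],g[2]/10]); s=np.vstack([g]+[g+d for d in np.eye(3)*[.008,.008,.012]])
    r=minimize(cost,g,method="Nelder-Mead",options=dict(initial_simplex=s,xatol=1e-5,fatol=.01)); return r.x*[1,1,10],r.fun,mask.sum()
E
python3 - <<'E'
from h import *
F={n:dict(np.load(n+"0.npz")) for n in("top","scene")}
for n,(a,b,c,d) in dict(top=(215,160,262,202),scene=(375,228,425,278)).items():
    f=F[n]; im=f["image"].astype(float); r=np.zeros((400,640)); r[b:d,a:c]=1
    lum=im.mean(2)*r; m=np.clip((lum-25)/(np.percentile(lum[r>0],92)*.8-25),0,1); m[m<.35]=0; m=(m>.45).astype(float)
    n_,l,st,_=cv2.connectedComponentsWithStats(m.astype(np.uint8)); m=(l==1+np.argmax(st[1:,4])).astype(float)
    p,e,s=fit(f,m,BOLT,.003,(.519,.382,.92)); print(n,"bolt",p[:2].round(4),np.degrees(p[2]).round(1),e,s)
f=F["top"]
crop=f["image"][135:200,305:355]; a=cv2.resize(crop,None,fx=8,fy=8,interpolation=cv2.INTER_CUBIC)
crop=F["scene"]["image"][215:280,270:330]; b=cv2.resize(crop,None,fx=6.4,fy=8,interpolation=cv2.INTER_CUBIC)
cv2.imwrite("pics/nest0.png",np.clip(np.hstack([a,b])*1.5,0,255).astype(np.uint8))
E
```

```text
top bolt [0.5174 0.3866] 48.8 49.764705882352935 386.0
scene bolt [0.5157 0.3821] 48.7 30.607843137254903 436.0
```

View pics/nest0.png

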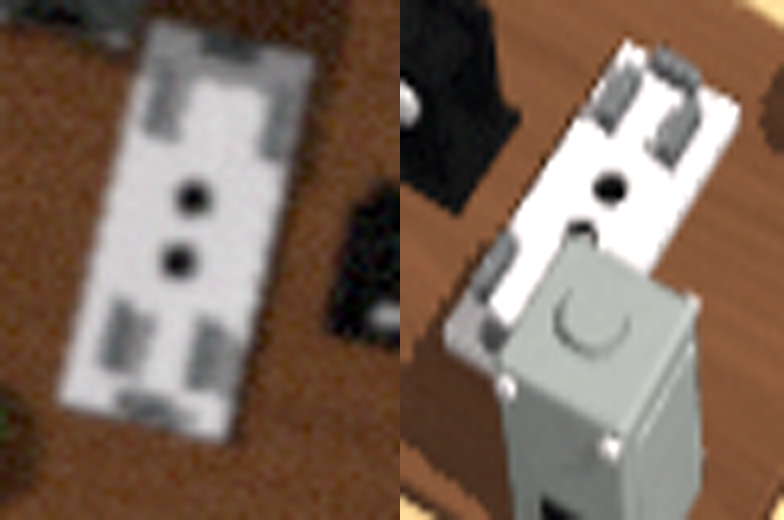

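The nest is clear in the top crop: bed corners (152,20), (313,55), (228,440), (60,402) and two magnet holes at (193,197) and (178,261). The wide jaws are at the upper end. In the scene view (right half) the housing hides the near corner.

```bash
python3 - <<'E'
from h import *
F={n:dict(np.load(n+"0.npz")) for n in("top","scene")}
t=np.array([[152,20],[313,55],[228,440],[60,402],[193,197],[178,261]]); uv=(t+.5)/8-.5+[305,135]
p=onplane(F["top"],uv,.032)[:,:2]*1000; print("top nest",p.round(1).tolist(),p[:4].mean(0),p[4:].mean(0))
d=(p[0]+p[1]-p[2]-p[3]); print("yaw",np.degrees(np.arctan2(d[1],d[0])),np.linalg.norm(d)/2)
d=(p[0]+p[3]-p[1]-p[2]); print("yaw-y",np.degrees(np.arctan2(d[1],d[0]))-90,np.linalg.norm(d)/2)
s=np.array([[228,40],[340,105],[45,332],[210,187],[181,235]]);uv=(s+.5)/[6.4,8]-.5+[270,215]
q=onplane(F["scene"],uv,.032)[:,:2]*1000; print("scene",q.round(1).tolist(),"centre diag",(q[1]+q[2])/2)
# overlays of bolt and bed fits, residual centroids
for n,(a,b,c,d),g in (("top",(215,160,262,202),(.5174,.3866,.852)),("scene",(375,228,425,278),(.5157,.3821,.85))):
    f=F[n]; L=f["image"].astype(np.float32).mean(2)
    o=cv2.resize(np.clip(f["image"][b:d,a:c]*1.3,0,255).astype(np.uint8),None,fx=8,fy=8,interpolation=cv2.INTER_CUBIC)
    for B in BOLT:
        top=B[B[:,2]>.01][[0,1,3,2]]
        qd=(proj(f,top@Rz(g[2]).T+[g[0],g[1],.003])+.5-[a,b])*8-.5
        cv2.polylines(o,[np.round(qd).astype(np.int32)],True,(0,0,255),1)
    cv2.imwrite(f"pics/ov_{n}.png",o); globals()[n]=o
h=max(top.shape[0] if 0 else x.shape[0] for x in(globals()["scene"],cv2.imread("pics/ov_top.png")))
A=cv2.imread("pics/ov_top.png");B=cv2.imread("pics/ov_scene.png")
pad=lambda x:cv2.copyMakeBorder(x,0,h-x.shape[0],0,0,cv2.BORDER_CONSTANT)
cv2.imwrite("pics/ov.png",np.hstack([pad(A),pad(B)]))
# tray inner/outer
E
```

```text
top nest [[669.5, 88.4], [653.9, 19.3], [486.5, 56.0], [502.9, 127.2], [591.7, 70.8], [563.8, 77.2]] [578.18406906  72.7298733 ] [577.72452174  73.99373511]
yaw -12.737692139903416 171.24899858417865
yaw-y -12.84155141405023 71.96539941210087
scene [[488.4, 56.7], [504.7, 124.1], [655.5, 19.3], [564.6, 73.5], [591.6, 67.5]] centre diag [580.11062759  71.71804504]
```

View pics/ov.png

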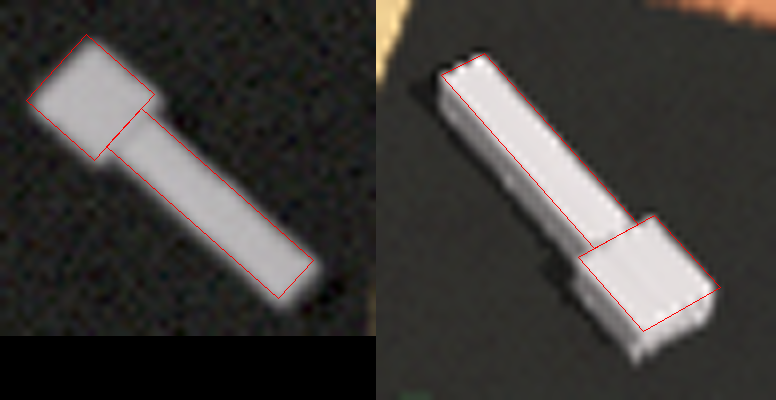

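```bash
python3 -m jog '[[0,0,-0.5,0,0,0,1],[0,0,-1,0,0,0,1],[0,0,-1,0,0,0,1]]' 40
```

```text
time: 0.48
ee_pos: [0.2181, -0.6135, 0.3527]
eef_rot: [0.003, 0.985, 0.17, 0.0]
force: [0.4, -0.2, -0.3]
opening: 1.002
grip_force: 0.0
```

The overlay shows the scene fit on the bolt's edges; the top fit needs a shift of about 0.75 px, which brings the two cameras to agree. That gives bolt about (515.5, 383) mm at yaw 48.7°, and nest about (578.3, 72.2) mm at yaw -12.9°. I travel high over to the bolt.

```bash
J="python3 -m jog"
$J '[[0.69,-0.94,0,0,0,0,1],[0.69,-0.94,0,0,0,0,1],[0.69,-0.94,0,0,0,0,1]]' >/dev/null
$J '[[0.69,-0.94,0,0,0,0,1],[0.69,-0.94,0,0,0,0,1],[0.69,-0.94,0,0,0,0,1]]' >/dev/null
$J '[[0.69,-0.94,0,0,0,0,1],[0.69,-0.94,0,0,0,0,1],[0.69,-0.94,0,0,0,0,1]]'
cat >> h.py <<'E'
from scipy.spatial.transform import Rotation as Ro
def to(x,y,z,psi):
    s=ctrl.sense(); w=s["eef_rot"]; R=Ro.from_quat([w[1],w[2],w[3],w[0]]); a=np.radians(psi)
    T=Ro.from_matrix(np.array([[np.cos(a),np.sin(a),0],[np.sin(a),-np.cos(a),0],[0,0,-1]]))
    d=R.inv().apply(np.array([x,y,z])-s["ee_pos"])/.15; r=(R.inv()*T).as_rotvec()/np.pi
    print("row",d.round(3),r.round(4),"pos",s["ee_pos"].round(4),"q",s["q"].round(2),"t",s["time"],"open",round(s["opening"],3),"grip",round(s["grip_force"],1),"F",s["force"].round(1))
E
python3 -c "
from h import *
to(.5208,.389,.2,48.7)"
```

```text
time: 1.6
ee_pos: [0.3686, -0.1076, 0.3474]
eef_rot: [0.0, 0.985, 0.17, 0.0]
force: [0.3, -0.8, 0.7]
opening: 0.999
grip_force: 0.0
row [ 2.067 -2.778  0.983] [ 1.000e-04 -1.000e-04 -1.616e-01] pos [ 0.3686 -0.1076  0.3474] q [-0.58 -0.51  1.97  0.    1.68  0.65] t 1.6 open 0.999 grip 0.0 F [ 0.3 -0.8  0.7]
```

```bash
J="python3 -m jog"
$J '[[0.69,-0.94,0,0,0,0,1],[0.69,-0.94,0,0,0,0,1],[0.69,-0.94,0,0,0,0,1]]' >/dev/null
$J '[[0.69,-0.94,0,0,0,0,1],[0.69,-0.94,0,0,0,0,1],[0.69,-0.94,0,0,0,0,1]]' >/dev/null
$J '[[0.69,-0.9,0,0,0,-0.05,0.2],[0.69,-0.9,0.5,0,0,-0.1,0],[0.69,-0.9,0.95,0,0,-0.162,0],[0.69,-0.9,0.95,0,0,-0.162,0]]'
python3 -c "
from h import *
to(.5208,.389,.06,48.7)"
```

```text
time: 2.85
ee_pos: [0.5211, 0.3883, 0.2027]
eef_rot: [0.0, 0.91, 0.414, -0.0]
force: [0.4, -0.7, 0.5]
opening: 0.499
grip_force: 0.0
row [ 0.003 -0.004  0.951] [-0.0001  0.0003  0.0009] pos [0.5211 0.3883 0.2027] q [ 0.47  0.24  1.55 -0.    1.35  1.18] t 2.85 open 0.499 grip 0.0 F [ 0.4 -0.7  0.5]
```

```bash
J="python3 -m jog"
$J '[[0,0,0.4,0,0,0,0.1],[0,0,0.8,0,0,0,0.1],[0,0,1,0,0,0,0.1],[0,0,1,0,0,0,0.1]]' >/dev/null
$J '[[0,0,0.15,0,0,0,0.1],[0,0,0.28,0,0,0,0.1],[0,0,0.28,0,0,0,0.1]]'
python3 -c "
from h import *
to(.5208,.389,.008,48.7)"
```

```text
time: 3.72
ee_pos: [0.52, 0.3864, 0.0111]
eef_rot: [0.0, 0.911, 0.413, -0.002]
force: [0.3, -0.3, 0.1]
opening: 0.55
grip_force: 0.0
row [ 0.016 -0.007  0.02 ] [-0.0004  0.0011  0.0002] pos [0.52   0.3864 0.0111] q [ 0.46  0.46  1.65 -0.    1.03  1.18] t 3.725 open 0.55 grip 0.0 F [ 0.3 -0.3  0.1]
```

```bash
J="python3 -m jog"
$J '[[0.012,-0.005,0.02,0,0,0,0.1],[0.012,-0.005,0.02,0,0,0,-0.6],[0.012,-0.005,0.02,0,0,0,-0.8],[0.012,-0.005,0.02,0,0,0,-0.8],[0.012,-0.005,0.02,0,0,0,-0.8],[0.012,-0.005,0.02,0,0,0,-0.8]]' 60
python3 -c "
from h import *
to(.5208,.389,.008,48.7)"
```

```text
time: 4.47
ee_pos: [0.522, 0.389, 0.0102]
eef_rot: [-0.0, 0.911, 0.413, 0.0]
force: [-0.4, 0.2, -0.3]
opening: 0.101
grip_force: 0.0
row [-0.005 -0.006  0.014] [ 0.     -0.      0.0002] pos [0.522  0.389  0.0102] q [0.47 0.47 1.65 0.   1.03 1.19] t 4.475 open 0.101 grip 0.0 F [-0.4  0.2 -0.3]
```

```bash
python3 - <<'E'
from h import *
f=grab("scene"); cv2.imwrite("pics/s1.png",cv2.resize(f["image"][170:310,340:500],None,fx=4.2,fy=4.2,interpolation=cv2.INTER_CUBIC)); np.savez("s1.npz",**f)
E
```

```text
(no output)
```

View pics/s1.png

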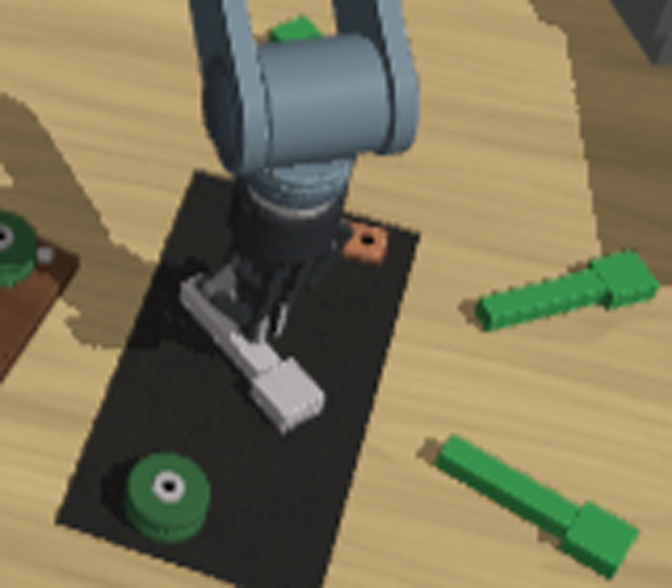

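The bolt still lies on the mat, with its head at crop (288,393). The nearly shut fingers are around (262,325), so they closed beside or above the shank. I check where the TCP projects.

```bash
python3 - <<'E'
from h import *
f=dict(np.load("s1.npz")); s=ctrl.sense(); a=np.array([340,170])
print("tcp px",(proj(f,s["ee_pos"])-a)*4.2, "ee",s["ee_pos"])
B=lambda x,y,z:[.5155,.383,.003]+Rz(.85)@np.array([x,y,z])
print("head top mid",(proj(f,B(.05,0,.02))-a)*4.2,"grasp top",(proj(f,B(.008,0,.02))-a)*4.2,"tail",(proj(f,B(-.07,0,.02))-a)*4.2)
o=cv2.resize(np.clip(f["image"][225:275,370:430].astype(int)*2.2,0,255).astype(np.uint8),None,fx=12,fy=12,interpolation=cv2.INTER_CUBIC)
t=((proj(f,s["ee_pos"])[0]-[370,225])*12).astype(int); cv2.circle(o,tuple(t),4,(0,0,255),1); cv2.imwrite("pics/s1b.png",o)
E
```

```text
tcp px [[251.88748745 356.08626553]] ee [0.52199492 0.38900015 0.01011378]
head top mid [[289.65229345 384.6125838 ]] grasp top [[254.28040271 345.05348058]] tail [[191.95386939 275.3489295 ]]
```

View pics/s1b.png

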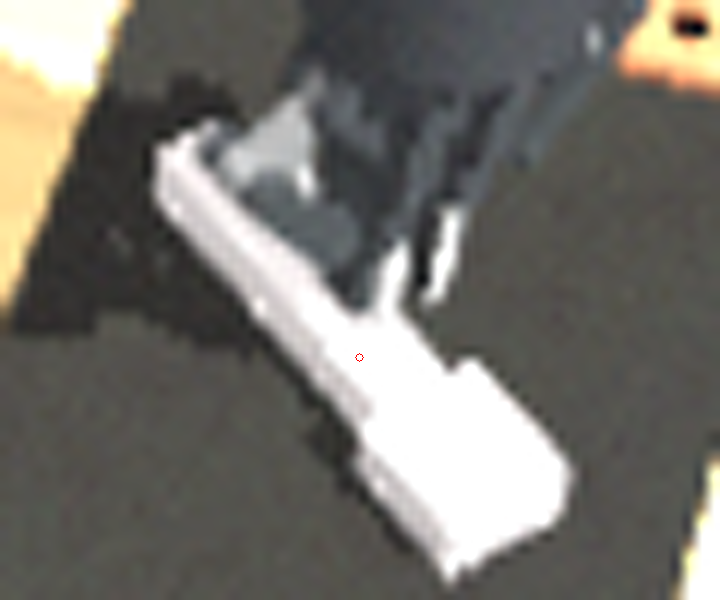

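```bash
python3 - <<'E'
from h import *
f=dict(np.load("s1.npz")); W=cloud(f)*1000
for (X,Y) in [(390,290),(435,290),(395,265),(445,250),(350,240),(270,170),(470,400),(360,380),(230,220)]:
    u,v=int(370+X/12),int(225+Y/12); print((X,Y),W[v,u].round(0))
f2=grab("top"); W2=cloud(f2)*1000; im=f2["image"]
m=(W2[...,2]>12)&(W2[...,2]<40); r=np.zeros((400,640),bool); r[160:205,215:262]=1
p=W2[m&r]; print(len(p),p.min(0) if len(p) else 0)
print(f2["camera_matrix"][0,0], proj(f2,ctrl.sense()["ee_pos"]))
cv2.imwrite("pics/t1.png",cv2.resize(im[140:230,200:300],None,fx=6,fy=6,interpolation=cv2.INTER_CUBIC))
E
```

```text
(390, 290) [536. 392.  62.]
(435, 290) [491. 404.   6.]
(395, 265) [535. 390.  70.]
(445, 250) [521. 404.  67.]
(350, 240) [549. 381.  95.]
(270, 170) [566. 358. 138.]
(470, 400) [534. 418.  22.]
(360, 380) [535. 390.  22.]
(230, 220) [497. 347.  25.]
50 [446.67740887 302.81653132  12.15616413]
496.85335209214077 [[236.48009407 180.47964311]]
```

View pics/t1.png

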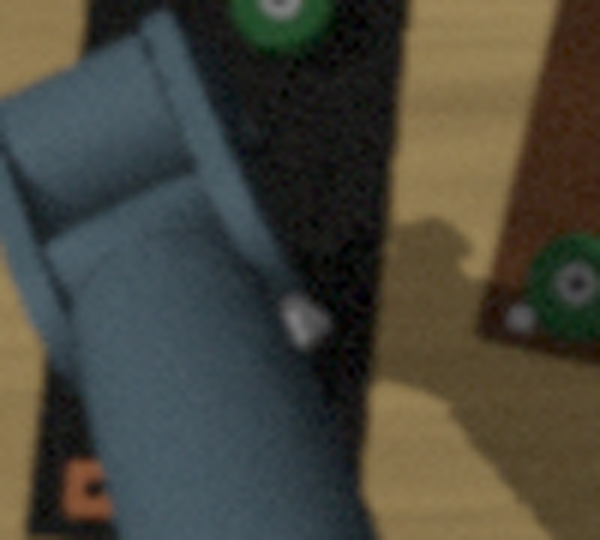

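Depth says the fingertips end at about z = 55–60 mm, well above the reported 10 mm. I check against the first frame, where the TCP was given.

```bash
python3 - <<'E'
from h import *
f=dict(np.load("scene0.npz")); W=cloud(f)*1000
p=np.array([217.8,-611.8,196.6]); print("start tcp px",proj(f,p/1000))
d=np.hypot(W[...,0]-p[0],W[...,1]-p[1]); m=(d<75)&(W[...,2]>60)
v,u=np.nonzero(m); q=W[m]; print(len(q))
i=np.argsort(q[:,2])[:14]; print(np.c_[u[i],v[i],q[i]].round(0).tolist())
f=dict(np.load("s1.npz")); W=cloud(f)*1000; p=np.array([522,389,10.])
d=np.hypot(W[...,0]-p[0],W[...,1]-p[1]); m=(d<40)&(W[...,2]>28)
q=W[m]; v,u=np.nonzero(m); i=np.argsort(q[:,2])[:14]; print(np.c_[u[i],v[i],q[i]].round(0).tolist())
s=ctrl.sense(); print(s["q"],s["opening"])
E
```

```text
start tcp px [[162.68382187 101.9813695 ]]
1999
[[145.0, 93.0, 242.0, -656.0, 244.0], [147.0, 92.0, 234.0, -653.0, 244.0], [170.0, 92.0, 210.0, -568.0, 244.0], [171.0, 92.0, 210.0, -564.0, 244.0], [170.0, 91.0, 205.0, -571.0, 245.0], [169.0, 91.0, 210.0, -571.0, 248.0], [171.0, 91.0, 209.0, -563.0, 248.0], [145.0, 92.0, 244.0, -653.0, 250.0], [144.0, 91.0, 239.0, -661.0, 250.0], [143.0, 91.0, 241.0, -663.0, 251.0], [147.0, 91.0, 238.0, -648.0, 251.0], [172.0, 90.0, 205.0, -560.0, 251.0], [147.0, 90.0, 232.0, -652.0, 251.0], [173.0, 88.0, 194.0, -563.0, 252.0]]
[[399.0, 251.0, 522.0, 384.0, 28.0], [405.0, 260.0, 550.0, 408.0, 28.0], [397.0, 253.0, 531.0, 379.0, 29.0], [391.0, 246.0, 510.0, 356.0, 29.0], [393.0, 246.0, 509.0, 362.0, 29.0], [404.0, 249.0, 522.0, 397.0, 45.0], [400.0, 251.0, 535.0, 387.0, 47.0], [401.0, 251.0, 534.0, 390.0, 47.0], [402.0, 251.0, 533.0, 393.0, 48.0], [405.0, 249.0, 525.0, 400.0, 50.0], [404.0, 248.0, 523.0, 397.0, 51.0], [405.0, 248.0, 522.0, 400.0, 51.0], [400.0, 250.0, 535.0, 386.0, 52.0], [399.0, 250.0, 536.0, 383.0, 53.0]]
[ 4.66571426e-01  4.65493943e-01  1.64835518e+00 -9.07104963e-06
  1.02773410e+00  1.18662647e+00] 0.10088254339341524
```

Both frames agree: the real fingertips are about 35 mm higher than the reported TCP, with no noticeable offset in x or y. So I treat reported z as tip height minus about 35 mm. I reopen and go lower in small steps, watching the force.

```bash
J="python3 -m jog"
$J '[[0,0,0,0,0,0,0.1],[0,0,0,0,0,0,0.1],[0,0,0.08,0,0,0,0.1],[0,0,0.15,0,0,0,0.1],[0,0,0.2,0,0,0,0.1],[0,0,0.2,0,0,0,0.1]]'
$J '[[0,0,0,0,0,0,-0.3],[0,0,0,0,0,0,-0.6],[0,0,0,0,0,0,-0.6],[0,0,0,0,0,0,-0.6]]' 60
python3 - <<'E'
from h import *
to(.5208,.389,-.025,48.7)
f=grab("scene"); W=cloud(f)*1000
m=(np.hypot(W[...,0]-522,W[...,1]-389)<40)&(W[...,2]>27); q=W[m]; print(q[np.argsort(q[:,2])[:12]].round(0).tolist())
E
```

```text
time: 5.32
ee_pos: [0.5212, 0.3886, -0.0212]
eef_rot: [0.0, 0.911, 0.413, -0.001]
force: [-0.9, -0.5, 0.2]
opening: 0.55
grip_force: 0.0
time: 5.82
ee_pos: [0.5227, 0.3892, -0.0191]
eef_rot: [0.0, 0.911, 0.413, 0.001]
force: [-0.8, -0.3, 4.9]
opening: 0.234
grip_force: 60.6
row [-0.009 -0.008  0.039] [ 0.0002 -0.0004  0.0002] pos [ 0.5227  0.3892 -0.0191] q [ 0.47  0.51  1.65 -0.    0.98  1.19] t 5.825 open 0.234 grip 60.6 F [-0.8 -0.3  4.9]
[[552.0, 411.0, 27.0], [542.0, 419.0, 27.0], [533.0, 411.0, 28.0], [530.0, 407.0, 28.0], [511.0, 391.0, 28.0], [542.0, 381.0, 28.0], [514.0, 408.0, 28.0], [513.0, 398.0, 28.0], [545.0, 410.0, 28.0], [537.0, 374.0, 28.0], [520.0, 405.0, 29.0], [541.0, 374.0, 29.0]]
```

It gripped (60 N), but perhaps shallowly. I reopen, go 4.5 mm deeper and regrip.

```bash
J="python3 -m jog"
$J '[[0,0,0,0,0,0,-0.2],[0,0,0.03,0,0,0,-0.2],[0,0,0.03,0,0,0,-0.2]]' 
$J '[[0,0,0,0,0,0,-0.6],[0,0,0,0,0,0,-0.6],[0,0,0,0,0,0,-0.6]]' 80
$J '[[0,0,-0.15,0,0,0,-0.6],[0,0,-0.3,0,0,0,-0.6],[0,0,-0.3,0,0,0,-0.6]]' 80
```

```text
time: 6.25
ee_pos: [0.5212, 0.3886, -0.0255]
eef_rot: [-0.0, 0.911, 0.413, -0.001]
force: [0.8, -0.2, 0.1]
opening: 0.403
grip_force: 0.0
time: 6.62
ee_pos: [0.5219, 0.3889, -0.0246]
eef_rot: [0.0, 0.911, 0.413, -0.0]
force: [-0.2, -0.8, -1.3]
opening: 0.231
grip_force: 80.0
time: 7.0
ee_pos: [0.5245, 0.3903, 0.0246]
eef_rot: [-0.0, 0.911, 0.413, 0.003]
force: [0.9, 0.2, -3.6]
opening: 0.233
grip_force: 79.5
```

Bolt lifted. Next I rise to clear the housing and compute the transfer.

```bash
J="python3 -m jog"
$J '[[0,0,-0.3,0,0,0,-0.6],[0,0,-0.6,0,0,0,-0.6],[0,0,-0.92,0,0,0,-0.6],[0,0,-0.92,0,0,0,-0.6]]' >/dev/null
python3 -c "
from h import *
to(.5868,.0703,.16,-12.9)"
```

```text
row [-1.333  1.718  0.021] [-0.0005 -0.0034  0.3425] pos [0.5249 0.3905 0.164 ] q [0.47 0.28 1.58 0.   1.27 1.19] t 7.5 open 0.232 grip 79.7 F [-0.1 -0.4 -4.1]
```

```bash
J="python3 -m jog"
$J '[[-0.2,0.25,0,0,0,0,-0.6],[-0.45,0.58,0,0,0,0,-0.6],[-0.67,0.86,0,0,0,0,-0.6],[-0.67,0.86,0,0,0,0,-0.6]]' >/dev/null
$J '[[-0.2,0.25,0,0,0,0.05,-0.6],[-0.45,0.58,0,0,0,0.1,-0.6],[-0.66,0.86,0,0,0,0.155,-0.6],[-0.66,0.86,0,0,0,0.21,-0.6],[-0.66,0.86,0,0,0,0.265,-0.6],[-0.66,0.86,0,0,0,0.31,-0.6],[-0.66,0.86,0,0,0,0.3425,-0.6],[-0.66,0.86,0,0,0,0.3425,-0.6]]' >/dev/null
python3 - <<'E'
from h import *
to(.5868,.0703,.09,-12.9)
for n in("top","scene"):
    f=grab(n); np.savez(n+"2.npz",**f)
F=[dict(np.load(n+"2.npz")) for n in("top","scene")]
a=cv2.resize(F[0]["image"][120:220,280:380],(400,400),interpolation=cv2.INTER_CUBIC)
b=cv2.resize(F[1]["image"][160:300,230:370],(400,400),interpolation=cv2.INTER_CUBIC)
cv2.imwrite("pics/over.png",np.clip(np.hstack([a,b])*1.4,0,255).astype(np.uint8))
E
```

```text
row [ 0.024 -0.01   0.443] [0.0001 0.0011 0.0006] pos [0.5832 0.0696 0.1565] q [-0.07  0.14  1.75  0.    1.25  1.72] t 9.0 open 0.229 grip 80.1 F [-0.6 -0.7 -4.4]
```

View pics/over.png

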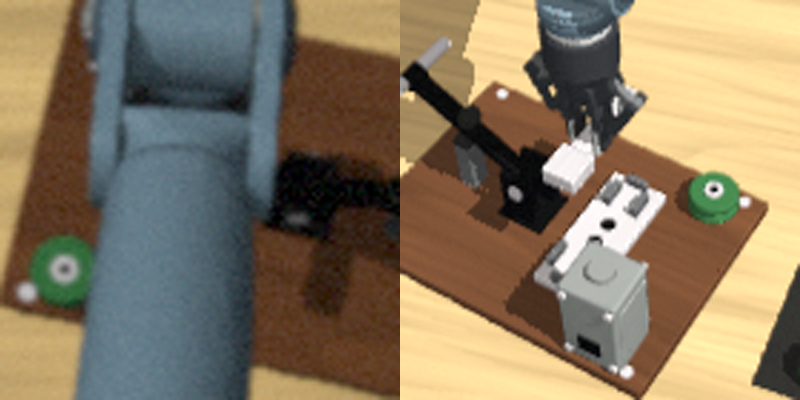

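The bolt hangs level over the nest with its head towards +x (right half, about (570,165)); housing and rollers are untouched. I check the bolt's slip along its axis from the head outline.

```bash
python3 - <<'E'
from h import *
f=dict(np.load("scene2.npz")); s=ctrl.sense(); t=s["ee_pos"]; a=np.radians(-12.9); ax=np.array([np.cos(a),np.sin(a)])
o=t[:2]-.0087*ax; z=t[2]+.0276; print("expected origin",o,z)
im=f["image"].astype(float); sat=im.max(2)-im.min(2)
m=((im.mean(2)>105)&(sat<45)).astype(float)
head=sil(f,BOLT[1:],o[0],o[1],z,a); roi=cv2.dilate((head>0).astype(np.uint8),np.ones((9,9)))
far=sil(f,[box(-70,32,-30,30,-30,40)],o[0],o[1],z,a); roi=roi*(far==0)
def cost(p): return (np.abs(sil(f,BOLT,p[0],p[1],p[2],a)-m)*roi).sum()
g=np.array([o[0],o[1],z]); r=minimize(cost,g,method="Nelder-Mead",options=dict(initial_simplex=np.vstack([g]+[g+d for d in np.eye(3)*.008]),xatol=1e-5))
d=r.x-g; print(r.x,r.fun,cost(g),(m*roi).sum(),"along",d[:2]@ax*1e3,"lat",d[1]*ax[0]*1e3-d[0]*ax[1]*1e3,"dz",d[2]*1e3)
W=cloud(f); q=W[(m*roi)>0]; q=q[q[:,2]>z]; print("top z",np.percentile(q[:,2],[50,75,90]),"exp",z+.02)
E
```

```text
expected origin [0.57515144 0.07133469] 0.18484838828446798
[0.5745344  0.07334924 0.18775436] 7.949019607843137 19.12156862745098 69.0 along -1.0512147418722158 lat 1.8259595123988586 dz 2.905973151005936
top z [0.20006331 0.20402197 0.20577414] exp 0.20484838828446797
```

```bash
J="python3 -m jog"
python3 -c "
from h import *
to(.5866,.0693,.03,-12.9)"
$J '[[0.012,0,0.3,0,0,0,-0.6],[0.025,0,0.6,0,0,0,-0.6],[0.025,0,0.84,0,0,0,-0.6],[0.025,0,0.84,0,0,0,-0.6],[0.025,0,0.84,0,0,0,-0.6]]'
python3 -c "
from h import *
to(.5866,.0693,.0044,-12.9)"
```

```text
row [ 0.021 -0.004  0.848] [0.0001 0.0007 0.0007] pos [0.5836 0.0694 0.1572] q [-0.07  0.14  1.75  0.    1.25  1.72] t 9.1 open 0.229 grip 80.1 F [ 0.1  0.2 -4.5]
time: 9.72
ee_pos: [0.5893, 0.0681, 0.0341]
eef_rot: [-0.0, 0.994, -0.112, 0.001]
force: [-0.1, -0.7, -3.3]
opening: 0.229
grip_force: 80.2
row [-0.02  -0.004  0.198] [-0.0001 -0.0008  0.0002] pos [0.5893 0.0681 0.0341] q [-0.08  0.31  1.8   0.    1.02  1.72] t 9.725 open 0.229 grip 80.2 F [-0.1 -0.7 -3.3]
```

```bash
J="python3 -m jog"
$J '[[-0.01,0,0.05,0,0,0,-0.6],[-0.01,0,0.1,0,0,0,-0.6],[-0.01,0,0.13,0,0,0,-0.6],[-0.01,0,0.16,0,0,0,-0.6],[-0.01,0,0.16,0,0,0,-0.6]]'
$J '[[0,0,0.02,0,0,0,-0.6],[0,0,0.03,0,0,0,-0.6],[0,0,0.03,0,0,0,-0.6]]'
python3 -c "
from h import *
to(.5866,.0693,.0044,-12.9)
print(ctrl.sense()['moment'])"
```

```text
time: 10.35
ee_pos: [0.5862, 0.0684, 0.0081]
eef_rot: [0.0, 0.994, -0.112, -0.0]
force: [0.4, 0.3, -4.8]
opening: 0.231
grip_force: 80.2
time: 10.72
ee_pos: [0.5867, 0.0684, 0.0045]
eef_rot: [0.0, 0.994, -0.112, -0.0]
force: [-0.7, -0.6, -1.1]
opening: 0.235
grip_force: 80.6
row [-0.002 -0.006  0.   ] [ 0.  0. -0.] pos [0.5867 0.0684 0.0045] q [-0.08  0.36  1.81 -0.    0.97  1.72] t 10.725 open 0.235 grip 80.6 F [-0.7 -0.6 -1.1]
[ 0.03681973  0.33093076 -0.04339531]
```

It went in without resistance and the weight is going onto the bed. I press slightly, release and rise.

```bash
J="python3 -m jog"
$J '[[0,0,0.01,0,0,0,-0.6],[0,0,0.01,0,0,0,-0.6]]'
$J '[[0,0,0,0,0,0,-0.4],[0,0,0,0,0,0,-0.1],[0,0,0,0,0,0,-0.1],[0,0,-0.2,0,0,0,-0.1],[0,0,-0.5,0,0,0,-0.1],[0,0,-0.9,0,0,0,-0.1],[0,0,-0.9,0,0,0,0.1]]'
$J '[[0,0,-0.3,0,0,0,0],[0,0,-0.6,0,0,0,0],[0,0,-0.9,0,0,0,0],[0,0,-0.9,0,0,0,0]]' >/dev/null
python3 - <<'E'
from h import *
# handle near end pinch (x=-38) when back, angle 2.6
a=np.radians(-12.9); X=np.array([np.cos(a),np.sin(a)]);Y=np.array([-np.sin(a),np.cos(a)])
N=np.array([.5783,.0722]); P=N-.095*Y
h=P+.175*np.cos(2.6)*Y-.038*X; print("pinch",h,.075+.175*np.sin(2.6))
to(h[0],h[1],.26,-12.9)
f=grab("scene"); np.savez("scene3.npz",**f); W=cloud(f)
im=f["image"].astype(float); sat=im.max(2)-im.min(2)
m=((im.mean(2)>100)&(sat<40)&(W[...,2]>.044)&(W[...,2]<.06)); q=W[m]-np.r_[N,0]
b=np.c_[q[:,:2]@X,q[:,:2]@Y,q[:,2]]; b=b[(abs(b[:,0])<.1)&(abs(b[:,1])<.045)]; print(len(b),np.percentile(b,[5,50,95],axis=0).round(4).tolist())
# handle bar points
H=np.r_[P+.175*np.cos(2.6)*Y,.165]; q=W.reshape(-1,3)-H; q=np.c_[q[:,:2]@X,q[:,:2]@Y,q[:,2]]
q=q[(abs(q[:,1])<.03)&(abs(q[:,2])<.03)&(abs(q[:,0])<.08)&(abs(q[:,0])>.018)]; print("bar rel",len(q),np.nanpercentile(q,[5,50,95],axis=0).round(4).tolist())
E
```

```text
time: 10.98
ee_pos: [0.5867, 0.0684, 0.0044]
eef_rot: [0.0, 0.994, -0.112, -0.0]
force: [-7.7, -0.3, 10.9]
opening: 0.234
grip_force: 82.2
time: 11.85
ee_pos: [0.5909, 0.0681, 0.144]
eef_rot: [-0.0, 0.994, -0.112, 0.006]
force: [0.7, 0.3, -0.3]
opening: 0.549
grip_force: 0.0
pinch [ 0.48657272 -0.15808964] 0.16521274006875622
row [-0.328  1.623  0.106] [-0.0004 -0.0024 -0.    ] pos [0.5887 0.0683 0.2766] q [-0.08  0.05  1.63  0.    1.45  1.72] t 12.35 open 0.499 grip 0.0 F [ 0.3  0.2 -0.4]
264 [[-0.0634, -0.0166, 0.0458], [-0.0029, -0.0033, 0.0522], [0.0644, 0.0092, 0.056]]
bar rel 129 [[-0.057, -0.0056, -0.0012], [0.0234, 0.0027, 0.0058], [0.0623, 0.0066, 0.0106]]
```

The bolt is seated (top surface at 52 mm). Now I go to the near end of the handle bar.

```bash
J="python3 -m jog"
$J '[[-0.08,0.4,0,0,0,0,0.1],[-0.16,0.8,0,0,0,0,0.1],[-0.16,0.82,0,0,0,0,0.1],[-0.16,0.82,0,0,0,0,0.1]]' >/dev/null
$J '[[-0.08,0.4,0,0,0,0,0.1],[-0.16,0.82,0,0,0,0,0.1],[-0.16,0.82,0,0,0,0,0.1],[-0.16,0.82,0.2,0,0,0,0.1],[-0.16,0.82,0.4,0,0,0,0.1],[-0.16,0.82,0.4,0,0,0,0.1]]' >/dev/null
python3 -c "
from h import *
to(.4862,-.1600,.114,-12.9)"
```

```text
row [0.022 0.01  0.636] [-0.0008  0.002   0.0007] pos [ 0.4838 -0.1582  0.2094] q [-0.54 -0.1   1.9   0.    1.35  1.25] t 13.65 open 0.551 grip 0.0 F [-0.3 -0.2  0.9]
```

```bash
J="python3 -m jog"
$J '[[0.01,0.01,0.2,0,0,0,0.1],[0.015,0.01,0.4,0,0,0,0.1],[0.015,0.01,0.55,0,0,0,0.1],[0.015,0.01,0.63,0,0,0,0.1],[0.015,0.01,0.63,0,0,0,0.1]]'
$J '[[0,0,0,0,0,0,-0.4],[0,0,0,0,0,0,-0.8],[0,0,0,0,0,0,-0.8],[0,0,0,0,0,0,-0.8],[0,0,0,0,0,0,-0.8]]' 30
python3 -c "
from h import *
to(.4862,-.1600,.114,-12.9)"
```

```text
time: 14.28
ee_pos: [0.4871, -0.1622, 0.1182]
eef_rot: [-0.0, 0.994, -0.112, -0.0]
force: [-0.1, -0.5, 0.1]
opening: 0.55
grip_force: 0.0
time: 14.9
ee_pos: [0.4884, -0.16, 0.1197]
eef_rot: [-0.003, 0.994, -0.113, 0.002]
force: [2.9, 11.2, 4.7]
opening: 0.169
grip_force: 30.2
row [-0.014  0.003  0.038] [-0.0019 -0.0008 -0.0002] pos [ 0.4884 -0.16    0.1197] q [-0.54  0.01  1.97  0.01  1.16  1.25] t 14.9 open 0.169 grip 30.2 F [ 2.9 11.2  4.7]
```

The bar is pinched. I compute the arc in tool units.

```bash
python3 - <<'E'
import numpy as np
for a,b in((2.6,1.7),(1.7,.8),(.8,0)):
    print([[round(-.175*(np.cos(t)-np.cos(a))/.15,2),round(-.175*(np.sin(t)-np.sin(a))/.15,2)] for t in np.linspace(a,b,10)[1:]])
E
```

```text
[[np.float64(-0.07), np.float64(-0.1)], [np.float64(-0.14), np.float64(-0.19)], [np.float64(-0.22), np.float64(-0.27)], [np.float64(-0.31), np.float64(-0.34)], [np.float64(-0.41), np.float64(-0.41)], [np.float64(-0.51), np.float64(-0.46)], [np.float64(-0.62), np.float64(-0.5)], [np.float64(-0.73), np.float64(-0.53)], [np.float64(-0.85), np.float64(-0.56)]]
[[np.float64(-0.12), np.float64(-0.01)], [np.float64(-0.23), np.float64(-0.01)], [np.float64(-0.35), np.float64(0.01)], [np.float64(-0.46), np.float64(0.03)], [np.float64(-0.57), np.float64(0.07)], [np.float64(-0.68), np.float64(0.12)], [np.float64(-0.78), np.float64(0.18)], [np.float64(-0.88), np.float64(0.24)], [np.float64(-0.96), np.float64(0.32)]]
[[np.float64(-0.07), np.float64(0.08)], [np.float64(-0.14), np.float64(0.16)], [np.float64(-0.19), np.float64(0.24)], [np.float64(-0.24), np.float64(0.34)], [np.float64(-0.28), np.float64(0.43)], [np.float64(-0.31), np.float64(0.53)], [np.float64(-0.34), np.float64(0.63)], [np.float64(-0.35), np.float64(0.73)], [np.float64(-0.35), np.float64(0.84)]]
```

```bash
J="python3 -m jog"
$J '[[0,-0.08,-0.1,0,0,0,-0.8],[0,-0.15,-0.19,0,0,0,-0.8],[0,-0.23,-0.27,0,0,0,-0.8],[0,-0.32,-0.34,0,0,0,-0.8],[0,-0.42,-0.41,0,0,0,-0.8],[0,-0.52,-0.46,0,0,0,-0.8],[0,-0.63,-0.5,0,0,0,-0.8],[0,-0.74,-0.53,0,0,0,-0.8],[0,-0.86,-0.56,0,0,0,-0.8],[0,-0.86,-0.56,0,0,0,-0.8]]' 45
python3 - <<'E'
from h import *
s=ctrl.sense(); a=np.radians(-12.9); X=np.array([np.cos(a),np.sin(a)]);Y=np.array([-np.sin(a),np.cos(a)])
P=np.array([.5783,.0722])-.0965*Y
d=s["ee_pos"][:2]-P; print("x",d@X,"y",d@Y,"z-piv+.05",s["ee_pos"][2]-.075+.049,"expect y,z",.175*np.cos(1.7),.175*np.sin(1.7))
E
```

```text
time: 16.15
ee_pos: [0.5179, -0.0375, 0.2067]
eef_rot: [0.002, 0.994, -0.112, 0.004]
force: [-0.6, -1.2, 10.0]
opening: 0.164
grip_force: 47.1
x -0.034412214052229516 y -0.023904973328927645 z-piv+.05 0.180676446652143 expect y,z -0.02254778650171681 0.173541341829182
```

```bash
J="python3 -m jog"
$J '[[0,-0.12,-0.02,0,0,0,-0.8],[0,-0.23,-0.02,0,0,0,-0.8],[0,-0.35,0,0,0,0,-0.8],[0,-0.46,0.02,0,0,0,-0.8],[0,-0.57,0.06,0,0,0,-0.8],[0,-0.68,0.11,0,0,0,-0.8],[0,-0.78,0.17,0,0,0,-0.8],[0,-0.88,0.23,0,0,0,-0.8],[0,-0.96,0.31,0,0,0,-0.8],[0,-0.96,0.31,0,0,0,-0.8]]' 45
$J '[[0,-0.07,0.08,0,0,0,-0.8],[0,-0.14,0.16,0,0,0,-0.8],[0,-0.19,0.24,0,0,0,-0.8],[0,-0.24,0.34,0,0,0,-0.8],[0,-0.28,0.43,0,0,0,-0.8],[0,-0.31,0.53,0,0,0,-0.8],[0,-0.34,0.63,0,0,0,-0.8],[0,-0.35,0.73,0,0,0,-0.8],[0,-0.35,0.83,0,0,0,-0.8],[0,-0.35,0.84,0,0,0,-0.8]]' 45
```

```text
time: 17.4
ee_pos: [0.5505, 0.1045, 0.1567]
eef_rot: [-0.001, 0.994, -0.112, 0.003]
force: [7.5, 0.1, 0.7]
opening: 0.169
grip_force: 49.5
time: 18.65
ee_pos: [0.5613, 0.1566, 0.0292]
eef_rot: [-0.002, 0.994, -0.113, 0.002]
force: [8.9, 5.6, -1.5]
opening: 0.166
grip_force: 53.4
```

```bash
J="python3 -m jog"
$J '[[0,0,0.02,0,0,0,-0.8],[0,0,0.035,0,0,0,-0.8],[0,0,0.035,0,0,0,-0.8],[0,0,0.035,0,0,0,-0.8]]' 45
python3 - <<'E'
from h import *
f=grab("scene"); np.savez("scene4.npz",**f); W=cloud(f)
a=np.radians(-12.9); X=np.array([np.cos(a),np.sin(a)]);Y=np.array([-np.sin(a),np.cos(a)])
P=np.array([.5783,.0722])-.0965*Y; q=W.reshape(-1,3); q=np.c_[(q[:,:2]-P)@X,(q[:,:2]-P)@Y,q[:,2]]
b=q[(q[:,0]>-.012)&(q[:,0]<.012)&(q[:,1]>.01)&(q[:,1]<.2)&(q[:,2]>.06)&(q[:,2]<.16)]
for lo in np.arange(.01,.2,.02):
    c=b[(b[:,1]>=lo)&(b[:,1]<lo+.02)]; print(round(lo,2),len(c),np.percentile(c[:,2],[10,50,90]).round(4) if len(c) else "")
c=q[(q[:,0]>.018)&(q[:,0]<.06)&(q[:,1]>.15)&(q[:,1]<.2)&(q[:,2]>.05)&(q[:,2]<.12)]; print("bar",len(c),np.percentile(c,[5,50,95],axis=0).round(4).tolist() if len(c) else "")
E
```

```text
time: 19.15
ee_pos: [0.5614, 0.1566, 0.0277]
eef_rot: [-0.001, 0.994, -0.113, 0.002]
force: [-2.8, 3.5, 18.0]
opening: 0.159
grip_force: 55.5
0.01 44 [0.0776 0.0827 0.0865]
0.03 33 [0.0787 0.0814 0.0851]
0.05 38 [0.078  0.0821 0.0849]
0.07 34 [0.0732 0.0821 0.0858]
0.09 41 [0.0731 0.0835 0.0899]
0.11 41 [0.0788 0.0821 0.0844]
0.13 35 [0.0767 0.082  0.0838]
0.15 38 [0.076  0.0839 0.0873]
0.17 36 [0.0708 0.0847 0.0883]
0.19 0 
bar 36 [[0.0186, 0.1697, 0.0736], [0.0291, 0.1787, 0.0818], [0.0401, 0.1824, 0.085]]
```

The arm's top edge is level along its whole length and the pad pushes back with 18 N, so it is fully down. I hold it for over a second.

```bash
J="python3 -m jog"
$J '[[0,0,0.005,0,0,0,-0.8],[0,0,0.005,0,0,0,-0.8],[0,0,0.005,0,0,0,-0.8],[0,0,0.005,0,0,0,-0.8],[0,0,0.005,0,0,0,-0.8],[0,0,0.005,0,0,0,-0.8],[0,0,0.005,0,0,0,-0.8],[0,0,0.005,0,0,0,-0.8],[0,0,0.005,0,0,0,-0.8],[0,0,0.005,0,0,0,-0.8],[0,0,-0.035,0,0,0,-0.8]]' 45
$J '[[0,0,-0.1,0,0,0,-0.8],[0,0.01,-0.21,0,0,0,-0.8],[0,0.04,-0.31,0,0,0,-0.8],[0,0.07,-0.41,0,0,0,-0.8],[0,0.11,-0.5,0,0,0,-0.8],[0,0.16,-0.59,0,0,0,-0.8],[0,0.21,-0.68,0,0,0,-0.8],[0,0.28,-0.76,0,0,0,-0.8],[0,0.35,-0.84,0,0,0,-0.8],[0,0.35,-0.84,0,0,0,-0.8]]' 45
```

```text
time: 20.58
ee_pos: [0.5613, 0.1566, 0.0307]
eef_rot: [-0.002, 0.994, -0.113, 0.002]
force: [8.3, 4.3, -3.6]
opening: 0.164
grip_force: 53.2
time: 21.82
ee_pos: [0.5496, 0.1066, 0.1575]
eef_rot: [-0.004, 0.994, -0.113, 0.003]
force: [6.7, 8.4, 3.6]
opening: 0.163
grip_force: 47.2
```

```bash
J="python3 -m jog"
$J '[[0,0.08,-0.08,0,0,0,-0.8],[0,0.18,-0.14,0,0,0,-0.8],[0,0.28,-0.2,0,0,0,-0.8],[0,0.39,-0.25,0,0,0,-0.8],[0,0.5,-0.29,0,0,0,-0.8],[0,0.61,-0.31,0,0,0,-0.8],[0,0.73,-0.33,0,0,0,-0.8],[0,0.84,-0.33,0,0,0,-0.8],[0,0.96,-0.31,0,0,0,-0.8],[0,0.96,-0.31,0,0,0,-0.8]]' 45
$J '[[0,0.12,0.03,0,0,0,-0.8],[0,0.23,0.06,0,0,0,-0.8],[0,0.34,0.1,0,0,0,-0.8],[0,0.44,0.15,0,0,0,-0.8],[0,0.54,0.22,0,0,0,-0.8],[0,0.63,0.29,0,0,0,-0.8],[0,0.71,0.37,0,0,0,-0.8],[0,0.78,0.46,0,0,0,-0.8],[0,0.85,0.55,0,0,0,-0.8],[0,0.85,0.55,0,0,0,-0.8]]' 45
```

```text
time: 23.08
ee_pos: [0.5161, -0.037, 0.2053]
eef_rot: [-0.001, 0.994, -0.113, 0.001]
force: [-5.8, 0.0, 16.0]
opening: 0.165
grip_force: 50.7
time: 24.32
ee_pos: [0.4868, -0.1598, 0.1188]
eef_rot: [-0.002, 0.994, -0.113, -0.001]
force: [2.7, 9.3, 3.1]
opening: 0.162
grip_force: 53.6
```

The arm is back at the original pinch pose. I release, rise and return over the bolt.

```bash
J="python3 -m jog"
$J '[[0,0,0,0,0,0,-0.3],[0,0,0,0,0,0,0.1],[0,0,0,0,0,0,0.1],[0,0,-0.2,0,0,0,0.1],[0,0,-0.5,0,0,0,0.1],[0,0,-0.9,0,0,0,0.1],[0,0,-0.9,0,0,0,0.1]]'
$J '[[0,-0.1,-0.1,0,0,0,0.1],[0.16,-0.5,-0.15,0,0,0,0.1],[0.17,-0.8,-0.15,0,0,0,0.1],[0.17,-0.8,-0.15,0,0,0,0.1]]' >/dev/null
$J '[[0,-0.4,0,0,0,0,0.1],[0.16,-0.8,0,0,0,0,0.1],[0.16,-0.82,0,0,0,0,0.1],[0.16,-0.82,0.2,0,0,0,0],[0.16,-0.82,0.4,0,0,0,0],[0.16,-0.82,0.4,0,0,0,0]]' >/dev/null
python3 - <<'E'
from h import *
to(.5867,.0686,.0044,-12.9)
f=grab("scene"); np.savez("scene5.npz",**f); W=cloud(f)
a=np.radians(-12.9); X=np.array([np.cos(a),np.sin(a)]);Y=np.array([-np.sin(a),np.cos(a)])
P=np.array([.5783,.0722])-.0965*Y; q=W.reshape(-1,3); q=np.c_[(q[:,:2]-P)@X,(q[:,:2]-P)@Y,q[:,2]]
c=q[(abs(q[:,0])<.06)&(q[:,1]<-.13)&(q[:,1]>-.19)&(q[:,2]>.12)]; print("bar",len(c),np.percentile(c,[5,50,95],axis=0).round(4).tolist())
c=q[(abs(q[:,0])<.07)&(abs(q[:,1]-.095)<.02)&(q[:,2]>.03)&(q[:,2]<.09)]; print("bolt z",len(c),np.percentile(c[:,2],[5,50,95]))
E
```

```text
time: 25.2
ee_pos: [0.4897, -0.1631, 0.2608]
eef_rot: [0.003, 0.994, -0.112, 0.005]
force: [-0.5, -0.2, 1.2]
opening: 0.55
grip_force: 0.0
row [ 1.000e-03 -3.200e-02  1.395e+00] [ 0.0004  0.0023 -0.0004] pos [0.5871 0.064  0.2136] q [-0.08  0.1   1.69 -0.    1.36  1.71] t 26.45 open 0.501 grip 0.0 F [ 0.3 -1.2  0.5]
bar 194 [[-0.0517, -0.1528, 0.1612], [0.0048, -0.145, 0.1707], [0.0524, -0.1342, 0.1762]]
bolt z 350 [0.03212668 0.05118747 0.05555401]
```

Bar is back, bolt still seated. I descend and regrip.

```bash
J="python3 -m jog"
$J '[[0,-0.03,0.3,0,0,0,-0.1],[0,-0.03,0.6,0,0,0,-0.1],[0,-0.03,0.9,0,0,0,-0.1],[0,-0.03,0.9,0,0,0,-0.1]]' >/dev/null
$J '[[0,0,0.15,0,0,0,-0.1],[0,0,0.3,0,0,0,-0.1],[0,0,0.42,0,0,0,-0.1],[0,0,0.48,0,0,0,-0.1],[0,0,0.48,0,0,0,-0.1]]'
python3 -c "
from h import *
to(.5867,.0686,.0044,-12.9)"
```

```text
time: 27.62
ee_pos: [0.5908, 0.0689, 0.0104]
eef_rot: [0.0, 0.994, -0.112, 0.0]
force: [-0.9, 0.1, -0.2]
opening: 0.45
grip_force: 0.0
row [-0.026  0.008  0.04 ] [-0.     -0.     -0.0001] pos [0.5908 0.0689 0.0104] q [-0.07  0.36  1.8  -0.    0.99  1.72] t 27.625 open 0.45 grip 0.0 F [-0.9  0.1 -0.2]
```

```bash
J="python3 -m jog"
$J '[[-0.025,0,0.035,0,0,0,-0.1],[-0.025,0,0.035,0,0,0,-0.4],[-0.025,0,0.035,0,0,0,-0.6],[-0.025,0,0.035,0,0,0,-0.6],[-0.025,0,0.035,0,0,0,-0.6],[-0.025,0,0.035,0,0,0,-0.6]]' 90
$J '[[0,0,-0.03,0,0,0,-0.6],[0,0,-0.08,0,0,0,-0.6],[0,0,-0.15,0,0,0,-0.6],[0,0,-0.25,0,0,0,-0.6],[0,0,-0.25,0,0,0,-0.6]]' 90
```

```text
time: 28.38
ee_pos: [0.5869, 0.0697, 0.0054]
eef_rot: [0.0, 0.994, -0.112, -0.0]
force: [-3.6, -0.8, 5.5]
opening: 0.228
grip_force: 89.4
time: 29.0
ee_pos: [0.5887, 0.0697, 0.0446]
eef_rot: [-0.0, 0.994, -0.112, 0.002]
force: [-0.2, 0.0, -4.0]
opening: 0.23
grip_force: 88.4
```

```bash
J="python3 -m jog"
$J '[[0,0,-0.3,0,0,0,-0.6],[0,0,-0.65,0,0,0,-0.6],[0,0,-0.95,0,0,0,-0.6],[0,0,-1,0,0,0,-0.6]]' >/dev/null
$J '[[0,0.2,-0.2,0,0,0,-0.6],[0.05,0.5,-0.3,0,0,0,-0.6],[0.05,0.8,-0.3,0,0,0,-0.6],[0.05,1,-0.3,0,0,0,-0.6]]' >/dev/null
$J '[[0,0.35,0,0,0,0,-0.6],[0.05,0.7,0,0,0,0,-0.6],[0.05,1,0,0,0,0,-0.6],[0.05,1,0,0,0,0,-0.6]]' >/dev/null
python3 -c "
from h import *
to(.5057,-.3845,.15,-1.5)"
```

```text
row [0.065 1.057 0.559] [-0.0005  0.0014 -0.0648] pos [ 0.5327 -0.228   0.2341] q [-0.6   0.06  1.7  -0.    1.39  1.2 ] t 30.5 open 0.226 grip 89.8 F [ 0.1  1.7 -5. ]
```

```bash
J="python3 -m jog"
$J '[[0.02,0.35,0,0,0,-0.03,-0.6],[0.05,0.7,0,0,0,-0.063,-0.6],[0.065,1,0.2,0,0,-0.063,-0.6],[0.065,1,0.5,0,0,-0.063,-0.6],[0.065,1,0.55,0,0,-0.063,-0.6]]' >/dev/null
$J '[[0,0.05,0.3,0,0,0,-0.6],[0,0.05,0.6,0,0,0,-0.6],[0,0.05,0.85,0,0,0,-0.6],[0,0.05,0.85,0,0,0,-0.6]]'
python3 - <<'E'
from h import *
to(.5057,-.3845,-.0206,-1.5)
f=grab("scene"); cv2.imwrite("pics/tray.png",cv2.resize(f["image"][100:260,110:310],(800,600),interpolation=cv2.INTER_CUBIC))
E
```

```text
time: 31.62
ee_pos: [0.5089, -0.3786, 0.0243]
eef_rot: [-0.003, 1.0, -0.013, -0.003]
force: [-0.1, 0.0, -4.2]
opening: 0.227
grip_force: 90.1
row [-0.019  0.041  0.299] [-0.0017  0.0016  0.0001] pos [ 0.5089 -0.3786  0.0243] q [-0.82  0.42  1.69  0.    1.05  0.78] t 31.625 open 0.227 grip 90.1 F [-0.1  0.  -4.2]
```

View pics/tray.png

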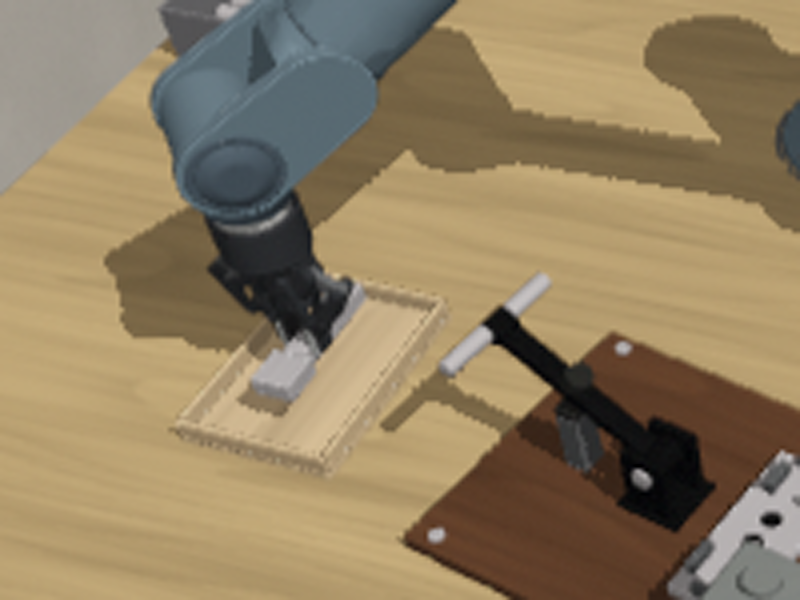

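The bolt hangs inside the tray outline with its head at about (283,372), clear of the walls. The arm is back on its stop post at about (570,400). I lower the last 45 mm gently.

```bash
J="python3 -m jog"
$J '[[0,0,0.08,0,0,0,-0.6],[0,0.01,0.15,0,0,0,-0.6],[0,0.01,0.2,0,0,0,-0.6],[0,0.01,0.25,0,0,0,-0.6],[0,0.01,0.27,0,0,0,-0.6],[0,0.01,0.27,0,0,0,-0.6]]'
$J '[[0,0,0.01,0,0,0,-0.6],[0,0,0.02,0,0,0,-0.6],[0,0,0.02,0,0,0,-0.6]]'
```

```text
time: 32.42
ee_pos: [0.5102, -0.3833, -0.0134]
eef_rot: [-0.0, 1.0, -0.014, -0.0]
force: [-0.7, -0.1, -3.9]
opening: 0.227
grip_force: 90.3
time: 32.8
ee_pos: [0.5103, -0.3833, -0.0162]
eef_rot: [-0.0, 1.0, -0.014, -0.0]
force: [-0.7, 0.5, -4.0]
opening: 0.229
grip_force: 90.3
```

```bash
J="python3 -m jog"
$J '[[0,0,0.01,0,0,0,-0.6],[0,0,0.02,0,0,0,-0.6],[0,0,0.03,0,0,0,-0.6],[0,0,0.03,0,0,0,-0.6]]'
$J '[[0,0,0.007,0,0,0,-0.6],[0,0,0.007,0,0,0,-0.6]]'
```

```text
time: 33.3
ee_pos: [0.5103, -0.3833, -0.0205]
eef_rot: [-0.0, 1.0, -0.014, -0.0]
force: [0.5, 1.0, -3.6]
opening: 0.229
grip_force: 90.3
time: 33.55
ee_pos: [0.5104, -0.3833, -0.0206]
eef_rot: [-0.0, 1.0, -0.014, -0.0]
force: [-3.3, 2.4, 4.3]
opening: 0.229
grip_force: 91.5
```

Floor contact is felt. I release slowly, rise and check.

```bash
J="python3 -m jog"
$J '[[0,0,0,0,0,0,-0.5],[0,0,0,0,0,0,-0.4],[0,0,0,0,0,0,-0.15],[0,0,0,0,0,0,-0.15],[0,0,-0.15,0,0,0,-0.15],[0,0,-0.5,0,0,0,-0.15],[0,0,-0.9,0,0,0,-0.15],[0,0,-0.9,0,0,0,-0.15]]'
$J '[[0,0,-0.4,0,0,0,-0.1],[0,0,-0.8,0,0,0,-0.1],[0,0,-0.8,0,0,0,-0.1],[0,0,-0.8,0,0,0,-0.1]]' >/dev/null
python3 - <<'E'
from h import *
f=grab("scene"); W=cloud(f); im=f["image"].astype(float); sat=im.max(2)-im.min(2)
m=(im.mean(2)>90)&(sat<35)&(abs(W[...,0]-.5)<.1)&(abs(W[...,1]+.385)<.065)&(W[...,2]>.015)&(W[...,2]<.06)
p=W[m]; top=p[p[:,2]>.021]; print(len(p),len(top)); r=cv2.minAreaRect((top[:,:2]*1000).astype(np.float32)); print(r)
A=np.c_[top[:,:2]-top[:,:2].mean(0),np.ones(len(top))]; print("slopes,z",np.linalg.lstsq(A,top[:,2],rcond=None)[0])
b=(np.hypot(W[...,0]-.5236,W[...,1]+.163)<.09)&(W[...,2]>.15); print("bar z",np.median(W[b][:,2]),b.sum())
E
```

```text
time: 34.55
ee_pos: [0.5139, -0.3869, 0.1222]
eef_rot: [0.005, 1.0, -0.014, 0.005]
force: [-0.3, -0.2, 0.4]
opening: 0.426
grip_force: 0.0
269 232
((502.6025390625, -383.78753662109375), (141.62567138671875, 39.113914489746094), 0.42718052864074707)
slopes,z [-0.00460203 -0.01405875  0.02598659]
bar z 0.16957986727178487 256
```

The bolt lies flat at about (503, -384) mm, top at 26 mm, which puts it on the tray floor. The arm is back and the gripper is clear.

```bash
python3 -c "
from h import *
print(workorder.close_job())"
```

```text
the job is handed in; nothing more can be done
None
```

The job is handed in at about 35 s of the 72 s allowed, but no verdict came back: the bolt was clamped in the nest for over a second, then laid flat in the tray with the arm back, and I saw no bystander moved.

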